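# Tighten the water filter cover crosswise and open the inlet

## Robot

A 6-joint arm with a two-finger parallel gripper is mounted at the origin on the work surface. World frame = base frame: x ahead of the robot, y to its left, z up, the work surface at z = 0. Lengths are in m, angles in rad, forces in N, time in s.
With the tool pointing down it reaches from about 0.3 to 0.875 m from the base axis. Payload 6.4 kg.
Tool frame: the origin (TCP) lies at the very end of the fingers, on their centre line; the grasp point (between the pads) lies behind it (r.grasp_offset is the x of the grasp point in the tool frame, in m); x points along the fingers, y is the direction in which the jaws open and shut, and the axes are right-handed (so a half turn about x gives the same grasp; the last joint's range is limited). The gripper opens to 88 mm and grips with 3 to 60 N. Pads are 18 mm wide; open, the fingers measure 123 mm over their backs; the gripper's body (75 mm by 187 mm) begins 45 mm behind the grasp point.
Start: joints at [0.958, 0.181, 1.607, -0, 1.354, -0.206], TCP at [0.228, 0.528, 0.239] pointing down, gripper open.
Joint ranges: [-2.99, 2.99], [-0.89, 2.07], [0.3, 2.58], [-1.14, 4.28], [0, 2.63], [-3.12, 3.12]. Speed limits (rad/s): [2.57, 2.57, 3.01, 3.14, 3.14, 3.14].

## Interface

Orientations are given as a 3x3 rotation matrix whose columns are the frame's x, y, z axes.
In Python, from station import r gives the robot as it stands.
- The arm moves only by the shell command python3 -m jog 'ROWS' [FORCE]. ROWS is JSON, a list that holds one entry, the list of rows, each a list of 5 numbers: the opening, from 0 (shut) to 1 (fully open), then the shift along the tool's x, y, z in mm, then the turn about the tool's x in degrees. A call has 1 to 5 rows; each row is the pose to reach, as a shift and turn from the pose measured when the call began, along the tool's axes at that moment; what a row does not reach only later rows make up. A row lasts 1/10 s, in which the tool goes at most 50 mm and 8.59 degrees, less where a joint would pass 70% of its speed; a pose out of reach is approached as far as the arm can. A call with a gripper value outside its range is refused whole. The fingers move at their own pace and stop on an object; FORCE is the grip in N (left out, the last holds). Time passes only in rows, so rows that repeat a pose let the fingers close. It gives the time, the measured TCP pose, the force and the opening at its end, in the units of the state.
- r.read_state(): the state, without advancing time (a new reading comes with each control period).
- r.capture(name): name is "scene" or "top" or "wrist"; returns the picture (384x512x3 uint8, red, green, blue); there is no depth.
- r.get_calibration(name): a dict with "camera_matrix" (3x3 intrinsics, pixels), "rvec" (rotation vector, rad) and "tvec" (3), from world to camera coordinates, as OpenCV has them; the wrist camera has in their place "tool_from_camera" (4x4, takes a point from camera to tool coordinates, whose origin is the TCP and whose axes are the tool frame's). Camera axes: x right, y down, z forward; pixel columns grow to the right and rows downward; lengths in m; the calibration is good to about 2 mm. A picture is of the moment at which its call begins: read the wrist's pose just before it. get_calibration takes no time and is no camera call.
- r.sign_off(): hands the job in, once; it reports no verdict.
The state is a dict: "t": time; "qpos": joint angles; "qvel": joint speeds; "effort": joint torques, N m; "eef_pos": TCP position; "tcp_rot": TCP orientation; "wrist_force": force on the tool from outside, world axes, zero at the start; "ft_torque": the same for the moment, N m; "grip_width": finger opening in m.
Only numpy, scipy, OpenCV 4.12 (cv2) and the standard library are available. Lean on these libraries where they do the work, as an engineer would, in place of code of your own. Each camera call takes 0.05 s, during which the arm holds its last target. There are 200 camera calls.

## Task

The water filter's cover has been set back on with its four wing nuts still loose. Tighten them in star order (each time the opposite nut next) in two passes, so that the gasket closes evenly: first turn each nut clockwise about half way, then in a second round, again opposite pairs, turn each fully tight to its stop. Only then open the inlet valve fully, so that its lever lies along the pipe, and leave the other things on the ledge where they are.

Things in the scene. Friction and masses are not known exactly. Their poses are not given: they have to be found in the camera images.
- filter: Steel water filter fixed to the ledge: round pot, 216 mm flange, cover top 109 mm up (bleed screw in the middle to 120). Origin: centre of underside. z up; local x points away from the robot at yaw 0 (yaw -0.45 to 0.2). Four brass wing nuts stand 80 mm from the centre at 45, -45, -135, 135 deg from local x (nut_0 to nut_3); 0 is opposite 2, 1 opposite 3. Inlet pipe to local -y, outlet to +y, both 50 mm up.
- nut_0 (a joint): Turn of the wing nut at the far left (local +x, +y), rad: 0 to 0.3 as found (loose), grows clockwise from above (tightening), 2.4 = hard stop, fully tight; half way is 1.2. Friction about 0.1 N m, stays where left. At 0 the wings lie along the radius from the cover's centre through the stud; at value a they are turned a rad clockwise from that.
- nut_0_top (a point): On the axis of nut_0, 139 mm above the ledge. x axis: along the wings, turning with them. Wing nut: 76 mm over both wings; wings flat, upright, 8 mm thick, 12 to 38 mm from the axis, 119 to 140 mm above the ledge (at 25 mm out); outer ends to 143 mm. Hub radius 14 mm, stud end at 140 mm. Neighbouring nuts 113 mm apart.
- nut_1 (a joint): Turn of the wing nut at the far right (local +x, -y), rad: 0 to 0.3 as found (loose), grows clockwise from above (tightening), 2.4 = hard stop, fully tight; half way is 1.2. Friction about 0.1 N m, stays where left. At 0 the wings lie along the radius from the cover's centre through the stud; at value a they are turned a rad clockwise from that.
- nut_1_top (a point): On the axis of nut_1, 139 mm above the ledge. x axis: along the wings, turning with them. Wing nut: 76 mm over both wings; wings flat, upright, 8 mm thick, 12 to 38 mm from the axis, 119 to 140 mm above the ledge (at 25 mm out); outer ends to 143 mm. Hub radius 14 mm, stud end at 140 mm. Neighbouring nuts 113 mm apart.
- nut_2 (a joint): Turn of the wing nut at the near right (local -x, -y), rad: 0 to 0.3 as found (loose), grows clockwise from above (tightening), 2.4 = hard stop, fully tight; half way is 1.2. Friction about 0.1 N m, stays where left. At 0 the wings lie along the radius from the cover's centre through the stud; at value a they are turned a rad clockwise from that.
- nut_2_top (a point): On the axis of nut_2, 139 mm above the ledge. x axis: along the wings, turning with them. Wing nut: 76 mm over both wings; wings flat, upright, 8 mm thick, 12 to 38 mm from the axis, 119 to 140 mm above the ledge (at 25 mm out); outer ends to 143 mm. Hub radius 14 mm, stud end at 140 mm. Neighbouring nuts 113 mm apart.
- nut_3 (a joint): Turn of the wing nut at the near left (local -x, +y), rad: 0 to 0.3 as found (loose), grows clockwise from above (tightening), 2.4 = hard stop, fully tight; half way is 1.2. Friction about 0.1 N m, stays where left. At 0 the wings lie along the radius from the cover's centre through the stud; at value a they are turned a rad clockwise from that.
- nut_3_top (a point): On the axis of nut_3, 139 mm above the ledge. x axis: along the wings, turning with them. Wing nut: 76 mm over both wings; wings flat, upright, 8 mm thick, 12 to 38 mm from the axis, 119 to 140 mm above the ledge (at 25 mm out); outer ends to 143 mm. Hub radius 14 mm, stud end at 140 mm. Neighbouring nuts 113 mm apart.
- valve (a joint): Turn of the inlet ball valve's lever, rad: 0 to 0.1 as found = closed, lever across the pipe, pointing from the pivot to local -x of the filter (towards the robot); grows anticlockwise from above; 1.571 = hard stop, fully open, lever along the pipe, pointing to local -y (away from the pot). Friction about 0.25 N m, stays where left.
- valve_pivot (a point): Point on the valve lever's upright pivot axis, at the lever's mid height, 90 mm above the ledge; fixed to the filter at local (0, -165) mm, with the filter's axes.
- lever_tip (a point): End of the valve lever, 95 mm from the pivot, 90 mm above the ledge. The lever is a straight bar with a black sleeve, 18 mm wide and 12 mm high (84 to 96 mm above the ledge), sleeve from 25 to 95 mm from the pivot; free space below it.
- mug: Steel mug, 80 mm across, 85 mm high, handle on its own +y side; stands beyond or beside the filter. Origin: centre of its underside. Bystander.
- bowl: Small steel bowl, 100 mm across, 45 mm high; beyond or beside the filter. Origin: centre of its underside. Bystander.
- cartridge: Used filter cartridge standing on end, pale cylinder 66 mm across, 122 mm high; beyond or beside the filter. Origin: centre of its underside. Bystander.
- soap_dish: White soap dish with a soap bar, 125 x 85 mm, 30 mm high; left of the filter. Origin: centre of its underside. Bystander.
- comb: Blue comb lying flat, 170 x 33 mm, 5 mm high; between the robot and the filter. Origin: centre of its underside. Bystander.
- scrub_brush: Wooden scrubbing brush lying on its bristles, 155 x 52 mm, 40 mm high; to the right of the filter. Origin: centre of its underside. Bystander.

How it is judged:
On the way, in this order (a step that is already met when the one before it is completed fails the run):
1. first pass, first pair: two opposite nuts turned about half way (0.7 to 1.8 rad), the other two still loose (under 0.5 rad) (((value of joint nut_0 between 0.7 and 1.8 rad and value of joint nut_2 between 0.7 and 1.8 rad and value of joint each of nut_1, nut_3 below 0.5 rad) or (value of joint nut_1 between 0.7 and 1.8 rad and value of joint nut_3 between 0.7 and 1.8 rad and value of joint each of nut_0, nut_2 below 0.5 rad))), for 0.1 s.
2. first pass done: all four nuts about half way (0.7 to 1.8 rad) (value of joint nut_0 between 0.7 and 1.8 rad and value of joint nut_1 between 0.7 and 1.8 rad and value of joint nut_2 between 0.7 and 1.8 rad and value of joint nut_3 between 0.7 and 1.8 rad), for 0.1 s.
3. second pass, first pair: two opposite nuts fully tight (over 2.25 rad), the other two still about half way (under 1.9 rad) (((value of joint each of nut_0, nut_2 above 2.25 rad and value of joint each of nut_1, nut_3 below 1.9 rad) or (value of joint each of nut_1, nut_3 above 2.25 rad and value of joint each of nut_0, nut_2 below 1.9 rad))), for 0.1 s.
4. second pass done: all four nuts fully tight (over 2.25 rad), the valve still closed (value of joint each of nut_0, nut_1, nut_2, nut_3 above 2.25 rad and value of joint valve below 0.4 rad), for 0.1 s.
At the end, for the whole second after the job is handed in: All four wing nuts are fully tight (each over 2.25 of its 2.4 rad) and the inlet valve lever lies along the pipe (over 1.4 of 1.571 rad) and at rest; nothing else on the ledge has moved by more than 30 mm (value of joint each of nut_0, nut_1, nut_2, nut_3 above 2.25 rad and value of joint valve above 1.4 rad and velocity of joint valve below 0.05 rad/s); the robot touches nothing.
It fails at once if the inlet valve opened (over 0.5 rad) while a nut is not yet fully tight (value of joint valve above 0.5 rad and value of joint any of nut_0, nut_1, nut_2, nut_3 below 2.2 rad).
It fails at once if another thing on the ledge moved by more than 30 mm (distance of any of mug, bowl, cartridge, soap_dish, comb, scrub_brush from where it was at the start of the episode above 0.03 m).
It also fails if it takes over 70 s, if anything falls off the work surface, if the arm or the gripper's body presses on something with over 40 N, if the wrist force passes 120 N, or if a joint passes its speed limit or range.

## Working session

There is one attempt and no reset: what is moved stays moved. The work goes in short steps, Python scripts to look and compute and a shell command to move; the robot and the scene stay as the last step left them, time stands still between calls to the robot, and variables do not carry over. Pictures are saved under pics/ and viewed, about 8 in all and at most 12, crops included, and the job is handed in when it is done.

```bash
ls; mkdir -p pics
python3 - <<'E'
from station import r
import cv2,numpy as np
s=r.read_state();print(s['t'],s['eef_pos'],s['tcp_rot'],s['grip_width'],r.grasp_offset)
a=r.capture('scene');b=r.capture('top')
for n,i in(('scene',a),('top',b)):
    cv2.imwrite(f'pics/{n}0.png',i[:,:,::-1])
    c=r.get_calibration(n);print(n,c)
cv2.imwrite('pics/top0b.png',cv2.resize(b[:,:,::-1],(800,600),interpolation=cv2.INTER_CUBIC))
print(r.get_calibration('wrist'))
E
```

```text
pics
0.0 [0.22719561 0.52762089 0.23780582] [[-9.94548585e-04  3.95662806e-01  9.18395315e-01]
 [-1.45800481e-03  9.18394220e-01 -3.95663912e-01]
 [-9.99998443e-01 -1.73253177e-03 -3.36509398e-04]] 0.08811212812552655 -0.0187
scene {'camera_matrix': array([[372.8646107 ,   0.        , 255.54418069],
       [  0.        , 372.8646107 , 190.11503438],
       [  0.        ,   0.        ,   1.        ]]), 'rvec': array([ 1.03241116,  2.65466355, -0.74624631]), 'tvec': array([ 0.43966782, -0.25278697,  1.4929498 ])}
top {'camera_matrix': array([[393.73480051,   0.        , 251.44656491],
       [  0.        , 393.73480051, 185.9278567 ],
       [  0.        ,   0.        ,   1.        ]]), 'rvec': array([ 2.16552648, -2.18474346,  0.09730247]), 'tvec': array([-0.0352821 ,  0.58446444,  1.1659058 ])}
{'camera_matrix': array([[280.43642854,   0.        , 252.70324954],
       [  0.        , 280.43642854, 188.29008178],
       [  0.        ,   0.        ,   1.        ]]), 'tool_from_camera': array([[ 1.36922034e-04, -2.78264002e-01,  9.60504621e-01,
        -1.45669052e-01],
       [ 9.99999648e-01, -7.57546346e-04, -3.62017897e-04,
         2.31832615e-04],
       [ 8.28363315e-04,  9.60504332e-01,  2.78263800e-01,
        -7.23660499e-02],
       [ 0.00000000e+00,  0.00000000e+00,  0.00000000e+00,
         1.00000000e+00]])}
```

View pics/top0b.png

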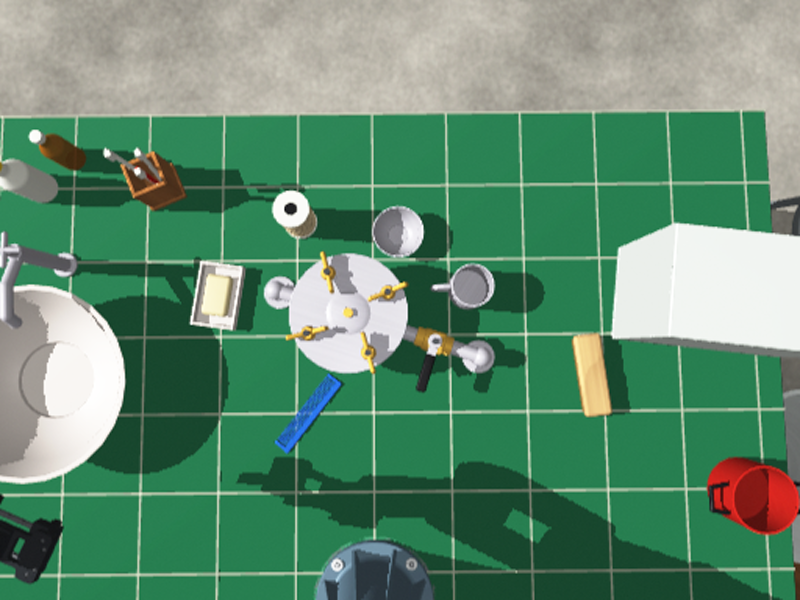

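The top view shows the filter's plate at about (348,313), brass nuts at (327,270), (388,292), (368,352) and (307,333), and the lever pointing towards the robot at about (427,375). The comb and soap dish are to the left, the mug, bowl and cartridge beyond, and the brush on the right.

```bash
cat > h.py <<'E'
import cv2,numpy as np
from station import r
from scipy.optimize import least_squares
def backproj(uv,z,K,R,t):   # world points on plane z ; R,t world->cam
    uv=np.atleast_2d(uv).astype(float)
    d=np.c_[uv,np.ones(len(uv))]@np.linalg.inv(K).T@R
    c=-R.T@t
    return c+d*((z-c[2])/d[:,2])[:,None]
def cam(name,s=None):
    c=r.get_calibration(name);K=c['camera_matrix']
    if name!='wrist': return K,cv2.Rodrigues(c['rvec'])[0],np.array(c['tvec']).ravel()
    T=np.eye(4);T[:3,:3]=s['tcp_rot'];T[:3,3]=s['eef_pos']
    M=np.linalg.inv(T@c['tool_from_camera']);return K,M[:3,:3],M[:3,3]
def nuts_local(): return 0.08*np.array([[np.cos(a),np.sin(a)] for a in np.radians([45,-45,-135,135])])
def fit(P):
    def w(p): c,s=np.cos(p[2]),np.sin(p[2]);return nuts_local()@np.array([[c,s],[-s,c]])+p[:2]
    f=least_squares(lambda p:(w(p)-P[:,:2]).ravel(),[P[:,0].mean(),P[:,1].mean(),-.2])
    return f.x,w(f.x),np.linalg.norm(w(f.x)-P[:,:2],axis=1)
def yellow(img):
    h=cv2.cvtColor(img,cv2.COLOR_RGB2HSV)
    return cv2.inRange(h,(15,120,60),(35,255,255))
E
python3 - <<'E'
from h import *
img=cv2.imread('pics/top0.png')[:,:,::-1].copy()
m=yellow(img);K,R,t=cam('top')
P=[]
for u,v in [(327,270),(388,292),(368,352),(307,333)]:
    u*=.64;v*=.64
    yy,xx=np.nonzero(m[int(v)-14:int(v)+15,int(u)-14:int(u)+15]);c=np.array([xx.mean()+int(u)-14,yy.mean()+int(v)-14])
    P.append(backproj(c,.13,K,R,t)[0]);print(c,len(xx),P[-1])
x,w,e=fit(np.array(P));print(x,w,e)
c,s=np.cos(x[2]),np.sin(x[2]);print('pivot',x[:2]+.165*np.array([s,-c]))
s0=r.read_state();Rt=np.array(s0['tcp_rot'])
tgt=np.array([x[0]-.06,x[1],.27]);print('shift',Rt.T@(tgt-s0['eef_pos'])*1000)
E
```

```text
[209.26315789 173.44210526] 95 [0.61056049 0.07614865 0.13      ]
[248.63829787 186.07446809] 94 [ 0.57444096 -0.03269178  0.13      ]
[235.21649485 225.60824742] 97 [0.46606847 0.00495022 0.13      ]
[195.97058824 212.84313725] 102 [0.50190364 0.11257274 0.13      ]
[ 0.53824339  0.04024496 -0.32491004] [[ 0.60991024  0.07579579]
 [ 0.57379422 -0.0314219 ]
 [ 0.46657653  0.00469412]
 [ 0.50269255  0.11191181]] [0.00073982 0.00142509 0.00056896 0.00102918]
pivot [ 0.48557151 -0.11612215]
shift [ -31.69280348 -348.40565254  423.39832469]
```

Filter found at (0.538, 0.040), yaw −0.325, with nut residuals up to 1.4 mm. Next I move above it to look from close by.

```bash
python3 -m jog '[[[0.45,0,-40,60,0],[0.45,0,-75,110,0],[0.45,0,-108,159,0],[0.45,0,-108,159,0]]]' 60; python3 -m jog '[[[0.45,0,-40,60,0],[0.45,0,-75,110,0],[0.45,0,-108,159,0],[0.45,0,-108,159,0]]]'; python3 -m jog '[[[0.45,0,-40,60,0],[0.45,0,-75,110,0],[0.45,0,-108,159,0],[0.45,0,-108,159,0],[0.45,0,-108,159,0]]]'
python3 - <<'E'
from h import *
s=r.read_state();b=r.capture('wrist');cv2.imwrite('pics/w1.png',b[:,:,::-1])
import pickle;pickle.dump(s,open('w1.pkl','wb'))
print(s['t'],s['eef_pos'],s['qpos'],s['grip_width'])
E
```

```text
t: 0.5
eef_pos: [0.331, 0.3636, 0.2376]
tcp_rot: [[-0.001, 0.396, 0.918], [-0.002, 0.918, -0.396], [-1.0, -0.002, -0.0]]
wrist_force: [0.6, 0.9, 0.4]
grip_width: 0.0586
t: 0.9
eef_pos: [0.435, 0.1993, 0.2377]
tcp_rot: [[-0.001, 0.396, 0.918], [-0.002, 0.918, -0.396], [-1.0, -0.002, -0.0]]
wrist_force: [0.7, 0.4, 0.3]
grip_width: 0.0398
t: 1.4
eef_pos: [0.5402, 0.0326, 0.2374]
tcp_rot: [[-0.001, 0.401, 0.916], [-0.003, 0.916, -0.401], [-1.0, -0.003, 0.0]]
wrist_force: [-0.3, 1.1, 0.7]
grip_width: 0.0398
1.4 [0.54019157 0.0325848  0.23744851] [-0.15714481  0.1073283   1.69266849 -0.00355146  1.34199717 -1.31450225] 0.03983569737369962
```

View pics/w1.png

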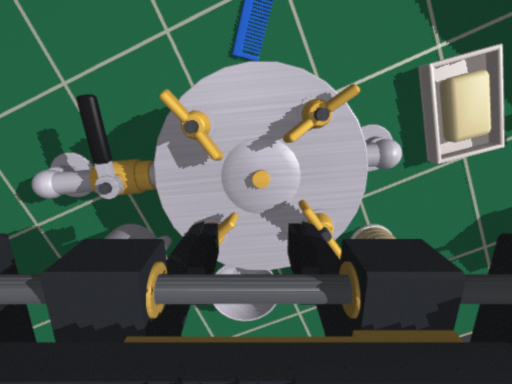

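The wrist view shows nut_2 (stud at 193,126), nut_3 (320,113) and the bleed screw at (261,180). Nuts 0 and 1 are hidden by the fingers, so I shift back 100 mm and measure all four by segmentation.

```bash
python3 -m jog '[[[0.45,-20,0,-50,0],[0.45,-40,0,-100,0],[0.45,-40,0,-100,0]]]'
cat > look.py <<'E'
from h import *
import sys
def angles(img,K,R,t,W):
    m=yellow(img);out=[]
    for i,w in enumerate(W):
        # world raster patch at z=.133 around the stud (0.5 mm grid)
        g=np.linspace(-.042,.042,85);X,Y=np.meshgrid(g,g)
        P=np.c_[w[0]+X.ravel(),w[1]+Y.ravel(),np.full(X.size,.134)]
        uv=cv2.projectPoints(P,cv2.Rodrigues(R)[0],t,K,None)[0][:,0].astype(np.float32)
        v=cv2.remap(m,uv[:,0].reshape(X.shape),uv[:,1].reshape(X.shape),cv2.INTER_LINEAR)
        k=(v>127)&(np.hypot(X,Y)<.042)
        if k.sum()<30: out.append(None);continue
        x,y=X[k],Y[k];c=np.array([x.mean(),y.mean()])
        C=np.cov(np.c_[x,y].T);ev,V=np.linalg.eigh(C);d=V[:,1]
        out.append((c,np.arctan2(d[1],d[0])%np.pi,k.sum(),np.sqrt(ev)))
    return out
if __name__=='__main__':
    W=np.load('W.npy');yaw=float(np.load('yaw.npy'))
    cn=sys.argv[1];s=r.read_state();img=r.capture(cn)
    if len(sys.argv)>2: cv2.imwrite(sys.argv[2],img[:,:,::-1])
    for i,o in enumerate(angles(img,*cam(cn,s),W)):
        if o is None: print(i,'none');continue
        a=(yaw+np.radians([45,-45,-135,135][i])-o[1]+.3)%np.pi-.3
        print(i,'off mm',(o[0]*1000).round(1),'wing dir deg',round(np.degrees(o[1]),1),'value',round(a,2),o[2],(o[3]*1e3).round(1))
    q=s['qpos'];print('t',s['t'],'tcp',s['eef_pos'].round(4),'q1,q6',q[0].round(2),q[5].round(2),'yawY deg',np.degrees(np.arctan2(s['tcp_rot'][1][1],s['tcp_rot'][0][1])).round(1))
E
python3 - <<'E'
import numpy as np
np.save('W.npy',[[.60991,.07580],[.57379,-.03142],[.46658,.00469],[.50269,.11191]]);np.save('yaw.npy',-.3249)
E
python3 look.py wrist pics/w2.png; python3 look.py top
```

```text
t: 1.75
eef_pos: [0.4441, 0.0776, 0.2787]
tcp_rot: [[-0.002, 0.397, 0.918], [-0.001, 0.918, -0.397], [-1.0, -0.002, -0.001]]
wrist_force: [-0.1, -0.4, 0.5]
grip_width: 0.0395
0 off mm [20.7  5.5] wing dir deg 2.4 value 0.42 183 [2.1 7.5]
1 off mm [  6.6 -17.9] wing dir deg 118.2 value -0.03 449 [ 4.2 10.9]
2 off mm [-8.7  3.7] wing dir deg 19.1 value 0.13 857 [ 7.7 19.8]
3 off mm [-5.2  1.5] wing dir deg 103.8 value 0.22 1001 [ 5.9 19.8]
t 1.75 tcp [0.4441 0.0776 0.2787] q1,q6 -0.09 -1.25 yawY deg 66.6
0 off mm [0.1 0. ] wing dir deg 14.2 value 0.21 750 [ 5.1 19.2]
1 off mm [ 0.5 -1.5] wing dir deg 112.2 value 0.07 716 [ 4.8 18.7]
2 off mm [0.2 0.7] wing dir deg 14.1 value 0.21 714 [ 6.3 17.1]
3 off mm [-0.3 -3.3] wing dir deg 103.9 value 0.22 729 [ 5.3 15.9]
t 1.8 tcp [0.4452 0.0771 0.2786] q1,q6 -0.09 -1.25 yawY deg 66.6
```

View pics/w2.png

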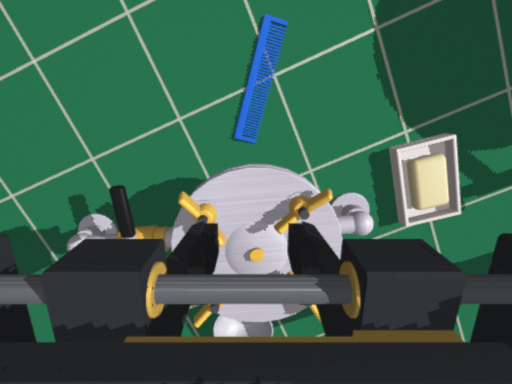

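The shift went the wrong way, since the fingers now hide more of the cover. The first wrist picture has nuts 2 and 3 clear, so I use that one.

Run:
```python
from look import *
import pickle
W=np.load('W.npy');s=pickle.load(open('w1.pkl','rb'));img=cv2.imread('pics/w1.png')[:,:,::-1].copy();C=cam('wrist',s)
for i,o in enumerate(angles(img,*C,W)): print(i,o[0]*1000,np.degrees(o[1]),o[2],o[3]*1e3)
print(backproj([(192,126),(322,115)],.14,*C)[:,:2]-W[[2,3]], backproj([(261,180)],.12,*C)-np.r_[.53824,.04024,0])
print(cv2.projectPoints(np.c_[W,np.full(4,.14)],cv2.Rodrigues(C[1])[0],C[2],C[0],None)[0][:,0])
```

```text
0 [-5.64622642  2.50314465] 11.497100074855455 636 [ 4.10300196 21.5243648 ]
1 [-8.78214286 24.31428571] 123.59056609078544 280 [2.86820864 8.79980986]
2 [-0.0783848   3.76365796] 16.023855483456344 842 [ 5.02737347 19.87915194]
3 [-1.61061947 -0.85587863] 102.89574692743558 791 [ 4.93921784 19.5656927 ]
[[0.00075711 0.00339248]
 [0.0003985  0.00016786]] [[0.00099618 0.00124256 0.12      ]]
[[324.06856989 237.26620381]
 [205.9742686  246.56643835]
 [188.03440015 126.80522076]
 [321.64960874 114.63315618]]
```

```bash
cat > plan.py <<'E'
import sys
from h import *
# plan.py nut z yawY(deg) -> shift in tool axes (mm) and turn (deg, shortest mod 180)
i,z,yw=int(sys.argv[1]),float(sys.argv[2]),float(sys.argv[3])
s=r.read_state();R=np.array(s['tcp_rot']);W=np.load('W.npy')[i]+[.0005,.001]
now=np.degrees(np.arctan2(R[1,1],R[0,1]))
print('shift',(R.T@(np.r_[W,z]-s['eef_pos'])*1000).round(1),'turn',round((now-yw+90)%180-90,1),'t',s['t'],'q1,q6',s['qpos'][[0,5]].round(2),'w',round(s['grip_width'],4),'yawY',now.round(1),'z',s['eef_pos'][2].round(4))
E
python3 -m jog '[[[0.5,18,13,30,-8.5],[0.5,36,26,60,-17],[0.5,54,39,91,-25.5],[0.5,72,52,121,-34],[0.5,88,65,151,-36.4]]]'; python3 -m jog '[[[0.5,0,0,0,0]]]'; python3 plan.py 0 0.116 103
```

```text
t: 2.35
eef_pos: [0.612, 0.0759, 0.1874]
tcp_rot: [[-0.002, -0.229, 0.973], [-0.002, 0.973, 0.229], [-1.0, -0.001, -0.003]]
wrist_force: [-0.1, -0.8, 0.8]
grip_width: 0.0442
t: 2.45
eef_pos: [0.6134, 0.0756, 0.1823]
tcp_rot: [[-0.007, -0.23, 0.973], [-0.002, 0.973, 0.23], [-1.0, 0.0, -0.008]]
wrist_force: [0.1, -0.0, -0.3]
grip_width: 0.0443
shift [66.3  1.9 -2.1] turn 0.3 t 2.45 q1,q6 [-0.07 -1.87] w 0.0443 yawY 103.3 z 0.1823
```

```bash
python3 -m jog '[[[0.5,20,2,-2,0],[0.5,40,2,-2,0],[0.5,40,2,-2,0]]]'; python3 plan.py 0 0.116 103; python3 look.py wrist pics/w3.png >/dev/null
```

```text
t: 2.75
eef_pos: [0.608, 0.0773, 0.1384]
tcp_rot: [[-0.014, -0.229, 0.973], [-0.001, 0.973, 0.229], [-1.0, 0.002, -0.014]]
wrist_force: [-0.7, -0.5, 0.3]
grip_width: 0.044
shift [22.4 -1.1  2.6] turn 0.3 t 2.75 q1,q6 [-0.07 -1.87] w 0.044 yawY 103.3 z 0.1384
```

View pics/w3.png

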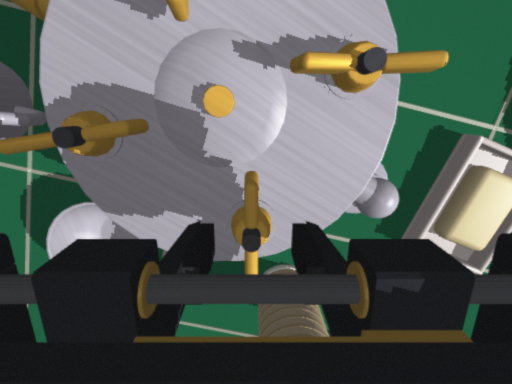

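The nut's wings lie midway between the fingers at (252,228) and are aligned with them. I descend and close.

```bash
python3 -m jog '[[[0.5,8,-1,2,0],[0.5,16,-1,2,0],[0.5,21,-1,2,0],[0.5,21,-1,2,0],[0.5,21,-1,2,0]]]'; python3 -m jog '[[[0.1,0,0,0,0],[0.1,0,0,0,0],[0.1,0,0,0,0]]]' 60; python3 plan.py 0 0.116 103
```

```text
t: 3.3
eef_pos: [0.6112, 0.0767, 0.1196]
tcp_rot: [[-0.011, -0.229, 0.973], [-0.001, 0.973, 0.229], [-1.0, 0.001, -0.011]]
wrist_force: [-0.3, -0.4, 0.0]
grip_width: 0.0442
t: 3.6
eef_pos: [0.6113, 0.077, 0.12]
tcp_rot: [[-0.011, -0.229, 0.973], [-0.001, 0.973, 0.229], [-1.0, 0.002, -0.011]]
wrist_force: [0.2, 1.0, 1.2]
grip_width: 0.0225
shift [ 4.  -0.  -0.8] turn 0.3 t 3.6 q1,q6 [-0.07 -1.87] w 0.0225 yawY 103.3 z 0.12
```

```bash
python3 -m jog '[[[0,0,0,0,0],[0,0,0,0,0],[0,0,0,0,0]]]' 60; python3 -m jog '[[[0,0,0,0,8.5],[0,0,0,0,17],[0,0,0,0,25.5],[0,0,0,0,34],[0,0,0,0,40]]]'; python3 plan.py 0 0.116 103;python3 look.py top pics/t2.png
```

```text
t: 3.9
eef_pos: [0.6113, 0.0771, 0.12]
tcp_rot: [[-0.011, -0.229, 0.973], [-0.001, 0.973, 0.229], [-1.0, 0.002, -0.011]]
wrist_force: [0.1, -0.0, 0.1]
grip_width: 0.0209
t: 4.4
eef_pos: [0.6113, 0.0766, 0.12]
tcp_rot: [[-0.011, 0.455, 0.891], [-0.001, 0.891, -0.455], [-1.0, -0.006, -0.009]]
wrist_force: [0.4, -1.3, -0.6]
grip_width: 0.0213
shift [ 4.  -0.2 -0.8] turn -40.0 t 4.4 q1,q6 [-0.07 -1.16] w 0.0213 yawY 63.0 z 0.12
0 off mm [-28.1  15. ] wing dir deg 3.6 value 0.4 67 [2.2 2.7]
1 off mm [ 0.5 -1.3] wing dir deg 112.7 value 0.06 740 [ 4.8 18.8]
2 off mm [-0.3  0.2] wing dir deg 15.4 value 0.19 723 [ 5.2 17.7]
3 off mm [ 7.4 -8.5] wing dir deg 82.2 value 0.6 131 [1.6 7.9]
t 4.4 tcp [0.6113 0.0766 0.12  ] q1,q6 -0.07 -1.16 yawY deg 63.0
```

The visible wing end lies at −28° (it was 13°), so the nut turns with the grip. I finish the half turn, release and go to nut_2.

```bash
python3 -m jog '[[[0,0,0,0,8.5],[0,0,0,0,16],[0,0,0,0,16],[0.5,0,0,0,16],[0.5,0,0,0,16]]]';python3 -m jog '[[[0.5,0,0,0,0],[0.5,-20,0,0,0],[0.5,-45,0,0,0],[0.5,-50,0,0,0],[0.5,-50,0,0,0]]]'; python3 plan.py 2 0.165 105; python3 look.py top
```

```text
t: 4.95
eef_pos: [0.6114, 0.0767, 0.12]
tcp_rot: [[-0.011, 0.683, 0.73], [-0.001, 0.73, -0.683], [-1.0, -0.008, -0.007]]
wrist_force: [-0.1, 0.3, 0.4]
grip_width: 0.0351
t: 5.45
eef_pos: [0.6127, 0.0767, 0.171]
tcp_rot: [[-0.008, 0.683, 0.731], [-0.001, 0.731, -0.683], [-1.0, -0.007, -0.005]]
wrist_force: [-0.4, -0.6, -1.1]
grip_width: 0.044
shift [   7.3 -151.3  -57.9] turn -58.0 t 5.45 q1,q6 [-0.07 -0.89] w 0.044 yawY 47.0 z 0.171
0 none
1 off mm [ 0.7 -1.4] wing dir deg 112.5 value 0.07 732 [ 4.8 18.6]
2 off mm [-0.3  0.2] wing dir deg 15.4 value 0.19 723 [ 5.2 17.7]
3 off mm [ 2.5 -1.3] wing dir deg 96.9 value 0.34 281 [4.7 7.8]
t 5.45 tcp [0.6127 0.0767 0.171 ] q1,q6 -0.07 -0.89 yawY deg 47.0
```

```bash
python3 -m jog '[[[0.5,0,-38,-14,-8.5],[0.5,0,-76,-29,-17],[0.5,0,-114,-43,-25.5],[0.5,0,-151,-58,-34],[0.5,0,-151,-58,-42]]]';python3 -m jog '[[[0.5,0,0,0,-8],[0.5,0,0,0,-16],[0.5,0,0,0,-16]]]'; python3 plan.py 2 0.117 105; python3 look.py top
```

```text
t: 6.0
eef_pos: [0.4612, 0.0056, 0.1687]
tcp_rot: [[-0.017, 0.013, 1.0], [-0.0, 1.0, -0.013], [-1.0, -0.001, -0.017]]
wrist_force: [1.0, 1.0, -0.0]
grip_width: 0.0442
t: 6.3
eef_pos: [0.4602, 0.0057, 0.1674]
tcp_rot: [[-0.019, -0.264, 0.964], [0.0, 0.965, 0.264], [-1.0, 0.005, -0.018]]
wrist_force: [0.1, -1.0, 0.2]
grip_width: 0.044
shift [50.3 -2.1  7.6] turn 0.3 t 6.3 q1,q6 [-0.24 -2.08] w 0.044 yawY 105.3 z 0.1674
0 off mm [-2.  -0.1] wing dir deg 134.8 value 1.25 707 [ 5.2 17.7]
1 off mm [ 0.5 -1.5] wing dir deg 112.2 value 0.07 716 [ 4.8 18.7]
2 none
3 off mm [-5.3 22.8] wing dir deg 107.7 value 0.15 221 [2.5 8.9]
t 6.3 tcp [0.4602 0.0057 0.1674] q1,q6 -0.24 -2.08 yawY deg 105.3
```

Nut_0 now reads 1.25. Down onto nut_2.

```bash
python3 -m jog '[[[0.5,0,-2,7.5,0],[0.5,20,-2,7.5,0],[0.5,40,-2,7.5,0],[0.5,49,-2,7.5,0],[0.5,49,-2,7.5,0]]]';python3 -m jog '[[[0.5,0,0,0,0]]]';python3 plan.py 2 0.117 105
```

```text
t: 6.85
eef_pos: [0.4664, 0.0061, 0.117]
tcp_rot: [[-0.022, -0.259, 0.966], [0.001, 0.966, 0.259], [-1.0, 0.007, -0.021]]
wrist_force: [-0.2, 0.4, 0.6]
grip_width: 0.0441
t: 6.95
eef_pos: [0.4669, 0.0061, 0.1174]
tcp_rot: [[-0.021, -0.258, 0.966], [0.001, 0.966, 0.258], [-1.0, 0.006, -0.02]]
wrist_force: [-0.1, -0.1, 0.2]
grip_width: 0.0439
shift [ 0.4 -0.4  0.1] turn -0.1 t 6.95 q1,q6 [-0.24 -2.07] w 0.0439 yawY 104.9 z 0.1174
```

```bash
python3 -m jog '[[[0,0,0,0,0],[0,0,0,0,0],[0,0,0,0,0],[0,0,0,0,0],[0,0,0,0,0]]]' 60; python3 -m jog '[[[0,0,0,0,8.5],[0,0,0,0,17],[0,0,0,0,25.5],[0,0,0,0,34],[0,0,0,0,42]]]'; python3 -m jog '[[[0,0,0,0,8.5],[0,0,0,0,16],[0,0,0,0,16],[0.5,0,0,0,16],[0.5,0,0,0,16]]]';python3 -m jog '[[[0.5,0,0,0,0],[0.5,-20,0,0,0],[0.5,-45,0,0,0],[0.5,-50,0,0,0],[0.5,-50,0,0,0]]]'; python3 plan.py 3 0.165 13; python3 look.py top
```

```text
t: 7.45
eef_pos: [0.4678, 0.0053, 0.1181]
tcp_rot: [[-0.019, -0.258, 0.966], [-0.0, 0.966, 0.258], [-1.0, 0.005, -0.019]]
wrist_force: [1.2, -4.8, 2.4]
grip_width: 0.022
t: 7.95
eef_pos: [0.4678, 0.0052, 0.1181]
tcp_rot: [[-0.019, 0.46, 0.888], [-0.001, 0.888, -0.46], [-1.0, -0.009, -0.017]]
wrist_force: [0.6, -3.8, -0.9]
grip_width: 0.0221
t: 8.45
eef_pos: [0.4675, 0.0056, 0.118]
tcp_rot: [[-0.02, 0.685, 0.728], [0.0, 0.728, -0.685], [-1.0, -0.013, -0.015]]
wrist_force: [0.3, -0.2, 0.9]
grip_width: 0.0361
t: 8.95
eef_pos: [0.469, 0.0056, 0.1686]
tcp_rot: [[-0.018, 0.685, 0.729], [-0.0, 0.729, -0.685], [-1.0, -0.012, -0.013]]
wrist_force: [0.0, 0.5, -0.7]
grip_width: 0.044
shift [  3.  101.6 -48.5] turn 33.8 t 8.95 q1,q6 [-0.24 -1.05] w 0.044 yawY 46.8 z 0.1686
0 off mm [-1.9 -0.3] wing dir deg 135.0 value 1.25 700 [ 5.2 17.6]
1 off mm [ 0.5 -1.5] wing dir deg 112.2 value 0.07 716 [ 4.8 18.7]
2 none
3 off mm [-6.6 26.8] wing dir deg 104.4 value 0.21 162 [2.3 6.2]
t 8.95 tcp [0.469  0.0056 0.1686] q1,q6 -0.24 -1.05 yawY deg 46.8
```

```bash
python3 -m jog '[[[0.5,0,25,-12,8.5],[0.5,0,50,-24,17],[0.5,0,76,-36,25.5],[0.5,0,101,-48,33.8],[0.5,0,101.5,-48.5,33.8]]]';python3 -m jog '[[[0.5,0,0,0,0],[0.5,0,0,0,0]]]'; python3 plan.py 3 0.117 13; python3 look.py top
```

```text
t: 9.5
eef_pos: [0.502, 0.1153, 0.1653]
tcp_rot: [[-0.022, 0.974, 0.224], [0.001, 0.224, -0.975], [-1.0, -0.021, -0.006]]
wrist_force: [-0.6, -0.6, -0.3]
grip_width: 0.0438
t: 9.7
eef_pos: [0.501, 0.1149, 0.1641]
tcp_rot: [[-0.024, 0.974, 0.226], [0.001, 0.226, -0.974], [-1.0, -0.024, -0.007]]
wrist_force: [-0.8, 0.1, -0.1]
grip_width: 0.0441
shift [47.   2.8  2.7] turn 0.1 t 9.7 q1,q6 [-0.01 -0.23] w 0.0441 yawY 13.1 z 0.1641
0 off mm [-0.8 -1.3] wing dir deg 135.6 value 1.24 691 [ 5.3 16.9]
1 off mm [ 0.1 -1.1] wing dir deg 112.6 value 0.07 721 [ 4.6 18.8]
2 off mm [-0.5  1.1] wing dir deg 136.0 value 1.23 689 [ 4.9 16.7]
3 off mm [  6.5 -29. ] wing dir deg 100.6 value 0.27 77 [2.  3.5]
t 9.7 tcp [0.501  0.1149 0.1641] q1,q6 -0.01 -0.23 yawY deg 13.1
```

Both nuts of the first pair read about 1.23, and nuts 1 and 3 are still loose. Now nut_3.

```bash
python3 -m jog '[[[0.5,0,3,2.5,0],[0.5,20,3,2.5,0],[0.5,38,3,2.5,0],[0.5,46,3,2.5,0],[0.5,46,3,2.5,0]]]';python3 -m jog '[[[0.5,0,0,0,0]]]';python3 plan.py 3 0.117 13; python3 -m jog '[[[0,0,0,0,0],[0,0,0,0,0],[0,0,0,0,0],[0,0,0,0,0],[0,0,0,0,0]]]' 60
```

```text
t: 10.25
eef_pos: [0.5028, 0.1123, 0.1173]
tcp_rot: [[-0.026, 0.974, 0.225], [0.001, 0.225, -0.974], [-1.0, -0.025, -0.007]]
wrist_force: [-0.6, 0.4, 0.1]
grip_width: 0.0441
t: 10.35
eef_pos: [0.5033, 0.112, 0.1179]
tcp_rot: [[-0.025, 0.974, 0.224], [0.001, 0.225, -0.974], [-1.0, -0.025, -0.007]]
wrist_force: [-0.0, 0.1, -0.2]
grip_width: 0.0441
shift [ 0.9  0.1 -0.9] turn -0.0 t 10.35 q1,q6 [-0.01 -0.24] w 0.0441 yawY 13.0 z 0.1179
t: 10.85
eef_pos: [0.5035, 0.1119, 0.1185]
tcp_rot: [[-0.025, 0.974, 0.225], [0.001, 0.225, -0.974], [-1.0, -0.024, -0.006]]
wrist_force: [-2.5, -1.4, 5.9]
grip_width: 0.0218
```

```bash
python3 -m jog '[[[0,0,0,0,8.5],[0,0,0,0,17],[0,0,0,0,25.5],[0,0,0,0,34],[0,0,0,0,42]]]'; python3 -m jog '[[[0,0,0,0,8.5],[0,0,0,0,15],[0,0,0,0,15],[0.5,0,0,0,15],[0.5,0,0,0,15]]]';python3 -m jog '[[[0.5,0,0,0,0],[0.5,-20,0,0,0],[0.5,-45,0,0,0],[0.5,-50,0,0,0],[0.5,-50,0,0,0]]]'; python3 plan.py 1 0.165 22.5
```

```text
t: 11.35
eef_pos: [0.503, 0.112, 0.1186]
tcp_rot: [[-0.026, 0.872, -0.49], [0.0, -0.49, -0.872], [-1.0, -0.023, 0.012]]
wrist_force: [-2.5, -1.2, 4.1]
grip_width: 0.0218
t: 11.85
eef_pos: [0.5032, 0.112, 0.1185]
tcp_rot: [[-0.026, 0.717, -0.697], [0.001, -0.697, -0.717], [-1.0, -0.019, 0.017]]
wrist_force: [-0.5, -0.2, -0.3]
grip_width: 0.0359
t: 12.35
eef_pos: [0.5052, 0.112, 0.1692]
tcp_rot: [[-0.023, 0.717, -0.697], [0.001, -0.697, -0.717], [-1.0, -0.017, 0.016]]
wrist_force: [0.8, 0.8, 0.0]
grip_width: 0.044
shift [  2.5 148.8  54. ] turn -66.7 t 12.35 q1,q6 [-0.01  0.76] w 0.044 yawY -44.2 z 0.1692
```

```bash
python3 -m jog '[[[0.5,0,37,13.5,-8.5],[0.5,0,74,27,-17],[0.5,0,111,40,-25.5],[0.5,0,149,54,-34],[0.5,0,149,54,-42.5]]]';python3 -m jog '[[[0.5,0,0,0,-8.5],[0.5,0,0,0,-17],[0.5,0,0,0,-24],[0.5,0,0,0,-24]]]'; python3 plan.py 1 0.117 22.5; python3 look.py top
```

```text
t: 12.85
eef_pos: [0.5755, -0.0349, 0.1658]
tcp_rot: [[-0.024, 0.999, -0.027], [-0.0, -0.027, -1.0], [-1.0, -0.024, 0.001]]
wrist_force: [-0.1, 0.4, 0.3]
grip_width: 0.0439
t: 13.25
eef_pos: [0.5746, -0.0348, 0.1639]
tcp_rot: [[-0.026, 0.923, 0.383], [0.0, 0.383, -0.924], [-1.0, -0.024, -0.01]]
wrist_force: [1.5, -0.4, 0.1]
grip_width: 0.0441
shift [46.9  2.5 -3.6] turn 0.0 t 13.25 q1,q6 [-0.26 -0.65] w 0.0441 yawY 22.5 z 0.1639
0 off mm [-11.   13.4] wing dir deg 146.8 value 1.04 288 [ 2.8 11. ]
1 off mm [-12.9  31.1] wing dir deg 116.5 value -0.0 34 [1.5 2.1]
2 off mm [ 4.1 -3.3] wing dir deg 134.6 value 1.25 515 [ 5.6 12.1]
3 off mm [ 9.2 10.7] wing dir deg 41.0 value 1.32 286 [ 4.4 11. ]
t 13.25 tcp [ 0.5746 -0.0348  0.1639] q1,q6 -0.26 -0.65 yawY deg 22.5
```

```bash
python3 -m jog '[[[0.5,0,2.5,-3.5,0],[0.5,20,2.5,-3.5,0],[0.5,38,2.5,-3.5,0],[0.5,46,2.5,-3.5,0],[0.5,46,2.5,-3.5,0]]]';python3 -m jog '[[[0.5,0,0,0,0]]]';python3 plan.py 1 0.117 22.5; python3 -m jog '[[[0,0,0,0,0],[0,0,0,0,0],[0,0,0,0,0],[0,0,0,0,0],[0,0,0,0,0]]]' 60;python3 -m jog '[[[0,0,0,0,8.5],[0,0,0,0,17],[0,0,0,0,25.5],[0,0,0,0,34],[0,0,0,0,42]]]'; python3 -m jog '[[[0,0,0,0,8.5],[0,0,0,0,17],[0,0,0,0,22],[0,0,0,0,22],[0.5,0,0,0,22]]]'
```

```text
t: 13.8
eef_pos: [0.5734, -0.03, 0.1167]
tcp_rot: [[-0.029, 0.925, 0.379], [0.001, 0.379, -0.925], [-1.0, -0.026, -0.012]]
wrist_force: [0.1, 0.3, 0.2]
grip_width: 0.0439
t: 13.9
eef_pos: [0.5739, -0.03, 0.1173]
tcp_rot: [[-0.028, 0.925, 0.378], [0.001, 0.378, -0.926], [-1.0, -0.026, -0.011]]
wrist_force: [-0.1, 0.4, 0.1]
grip_width: 0.044
shift [0.2 0.2 0.5] turn -0.3 t 13.9 q1,q6 [-0.26 -0.64] w 0.044 yawY 22.2 z 0.1173
t: 14.4
eef_pos: [0.5748, -0.0299, 0.118]
tcp_rot: [[-0.026, 0.925, 0.378], [0.001, 0.378, -0.926], [-1.0, -0.024, -0.01]]
wrist_force: [2.5, 0.9, 1.3]
grip_width: 0.0226
t: 14.9
eef_pos: [0.5752, -0.03, 0.118]
tcp_rot: [[-0.025, 0.939, -0.344], [0.001, -0.344, -0.939], [-1.0, -0.024, 0.008]]
wrist_force: [3.0, 0.0, -1.5]
grip_width: 0.0222
t: 15.4
eef_pos: [0.575, -0.0301, 0.1179]
tcp_rot: [[-0.025, 0.743, -0.669], [0.001, -0.669, -0.744], [-1.0, -0.019, 0.017]]
wrist_force: [1.3, 0.2, -0.2]
grip_width: 0.0284
```

```bash
python3 -m jog '[[[0.5,0,0,0,0],[0.5,0,0,0,0],[0.5,-20,0,0,0],[0.5,-48,0,0,0],[0.5,-48,0,0,0]]]'; python3 plan.py 0 0.165 45
```

```text
t: 15.9
eef_pos: [0.5785, -0.0307, 0.1697]
tcp_rot: [[-0.019, 0.744, -0.668], [-0.001, -0.668, -0.744], [-1.0, -0.014, 0.014]]
wrist_force: [1.4, -0.8, 0.6]
grip_width: 0.0437
shift [   4.   -48.  -101.3] turn -86.9 t 15.9 q1,q6 [-0.25  0.48] w 0.0437 yawY -41.9 z 0.1697
```

```bash
python3 -m jog '[[[0.5,0,-16,-34,-8.5],[0.5,0,-32,-68,-17],[0.5,0,-48,-101,-25.5],[0.5,0,-48,-101,-34],[0.5,0,-48,-101,-42.5]]]';python3 -m jog '[[[0.5,0,0,0,-8.5],[0.5,0,0,0,-17],[0.5,0,0,0,-25.5],[0.5,0,0,0,-34],[0.5,0,0,0,-42.5]]]';python3 -m jog '[[[0.5,0,0,0,-2],[0.5,0,0,0,-2]]]'; python3 plan.py 0 0.117 45; python3 look.py top pics/t3.png
```

```text
t: 16.4
eef_pos: [0.6097, 0.078, 0.1677]
tcp_rot: [[-0.021, 1.0, 0.019], [-0.001, 0.019, -1.0], [-1.0, -0.021, 0.001]]
wrist_force: [0.4, -0.9, -0.2]
grip_width: 0.0441
t: 16.9
eef_pos: [0.609, 0.078, 0.1664]
tcp_rot: [[-0.023, 0.72, 0.694], [-0.001, 0.694, -0.72], [-1.0, -0.017, -0.015]]
wrist_force: [0.7, 0.0, -1.0]
grip_width: 0.0439
t: 17.1
eef_pos: [0.6083, 0.078, 0.1652]
tcp_rot: [[-0.024, 0.695, 0.719], [-0.001, 0.719, -0.695], [-1.0, -0.018, -0.017]]
wrist_force: [0.1, 0.4, 0.4]
grip_width: 0.0441
shift [48.1  1.5  3.1] turn 1.0 t 17.1 q1,q6 [-0.06 -0.87] w 0.0441 yawY 46.0 z 0.1652
0 none
1 off mm [-0.9  0.5] wing dir deg 47.5 value 1.2 713 [ 4.8 17.5]
2 off mm [-0.8  1.4] wing dir deg 135.7 value 1.23 677 [ 5.  16.5]
3 off mm [9.4 5.8] wing dir deg 61.4 value 0.96 349 [ 3.4 12.7]
t 17.1 tcp [0.6083 0.078  0.1652] q1,q6 -0.06 -0.87 yawY deg 46.0
```

```bash
python3 -c "
import cv2;i=cv2.imread('pics/t3.png');cv2.imwrite('pics/t3c.png',cv2.resize(i[130:280,140:340],(800,600),interpolation=cv2.INTER_CUBIC))"
```

```text
(no output)
```

View pics/t3c.png

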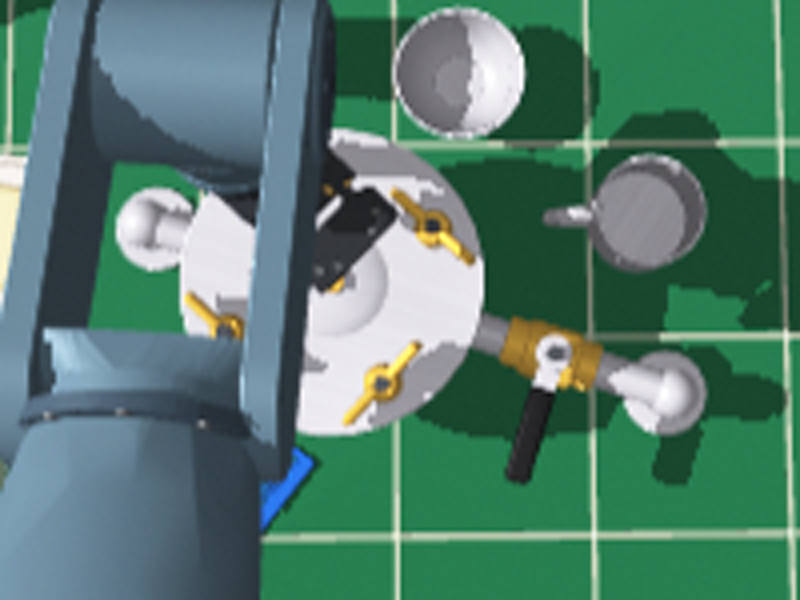

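All four nuts stand about half way: nut_1 at (432,226), nut_2 at (381,383), nut_3 at (228,325), with the valve still closed. Second pass starts on nut_0.

```bash
python3 -m jog '[[[0.5,0,1.5,3,0],[0.5,20,1.5,3,0],[0.5,38,1.5,3,0],[0.5,47,1.5,3,0],[0.5,47,1.5,3,0]]]';python3 -m jog '[[[0.5,0,0,0,0]]]';python3 plan.py 0 0.117 45; python3 -m jog '[[[0,0,0,0,0],[0,0,0,0,0],[0,0,0,0,0],[0,0,0,0,0],[0,0,0,0,0]]]' 60;python3 -m jog '[[[0,0,0,0,8.5],[0,0,0,0,17],[0,0,0,0,25.5],[0,0,0,0,34],[0,0,0,0,42]]]'; python3 -m jog '[[[0,0,0,0,8.5],[0,0,0,0,17],[0,0,0,0,25],[0,0,0,0,29],[0,0,0,0,29]]]'; python3 -c "
from h import *
s=r.read_state();print(s['ft_torque'],s['wrist_force'])"; python3 plan.py 0 .117 -20
```

```text
t: 17.65
eef_pos: [0.6094, 0.0769, 0.1166]
tcp_rot: [[-0.027, 0.696, 0.717], [-0.001, 0.718, -0.696], [-1.0, -0.02, -0.019]]
wrist_force: [1.1, 0.2, -0.1]
grip_width: 0.044
t: 17.75
eef_pos: [0.61, 0.0768, 0.1172]
tcp_rot: [[-0.026, 0.696, 0.717], [-0.001, 0.717, -0.697], [-1.0, -0.019, -0.018]]
wrist_force: [-0.3, -0.2, 0.2]
grip_width: 0.044
shift [0.2 0.3 0.3] turn 0.9 t 17.75 q1,q6 [-0.07 -0.86] w 0.044 yawY 45.9 z 0.1172
t: 18.25
eef_pos: [0.6106, 0.0769, 0.118]
tcp_rot: [[-0.025, 0.696, 0.717], [-0.001, 0.717, -0.697], [-1.0, -0.018, -0.017]]
wrist_force: [1.4, 1.2, 2.9]
grip_width: 0.0225
t: 18.75
eef_pos: [0.6107, 0.0769, 0.1181]
tcp_rot: [[-0.024, 0.998, 0.061], [-0.001, 0.061, -0.998], [-1.0, -0.024, -0.0]]
wrist_force: [0.6, 0.9, 1.0]
grip_width: 0.0217
t: 19.25
eef_pos: [0.6107, 0.0769, 0.1181]
tcp_rot: [[-0.024, 0.903, -0.429], [-0.001, -0.43, -0.903], [-1.0, -0.021, 0.012]]
wrist_force: [1.1, 0.2, -0.0]
grip_width: 0.0222
[-0.05701576 -0.05756857  0.62576321] [ 1.11017435  0.21012379 -0.03937182]
shift [ 1.1 -0.2  0.2] turn -5.5 t 19.25 q1,q6 [-0.07  0.38] w 0.0222 yawY -25.5 z 0.1181
```

The torque of 0.63 N m shows nut_0 on its stop. On to nut_2.

```bash
python3 -m jog '[[[0.5,0,0,0,0],[0.5,0,0,0,0],[0.5,0,0,0,0],[0.5,-24,0,0,0],[0.5,-48,0,0,0]]]'; python3 -m jog '[[[0.5,-2,0,0,0],[0.5,-2,0,0,0]]]'; python3 plan.py 2 0.168 46
```

```text
t: 19.75
eef_pos: [0.6109, 0.0769, 0.1654]
tcp_rot: [[-0.027, 0.903, -0.429], [-0.001, -0.429, -0.903], [-1.0, -0.024, 0.013]]
wrist_force: [1.4, 0.1, -0.9]
grip_width: 0.044
t: 19.95
eef_pos: [0.6112, 0.0768, 0.1676]
tcp_rot: [[-0.026, 0.903, -0.429], [-0.001, -0.429, -0.903], [-1.0, -0.023, 0.013]]
wrist_force: [-0.3, 0.3, -1.1]
grip_width: 0.0439
shift [  3.5 -99.6 126.1] turn -71.4 t 19.95 q1,q6 [-0.07  0.38] w 0.0439 yawY -25.4 z 0.1676
```

```bash
python3 -m jog '[[[0.5,0,-25,32,-8.5],[0.5,0,-50,63,-17],[0.5,0,-75,95,-25.5],[0.5,0,-99.5,126,-34],[0.5,0,-99.5,126,-42.5]]]';python3 -m jog '[[[0.5,0,0,0,-8.5],[0.5,0,0,0,-17],[0.5,0,0,0,-25.5],[0.5,0,0,0,-29],[0.5,0,0,0,-29]]]'; python3 plan.py 2 0.117 46; python3 look.py top pics/t4.png
```

```text
t: 20.45
eef_pos: [0.462, 0.0053, 0.169]
tcp_rot: [[-0.033, 0.954, 0.298], [-0.001, 0.298, -0.954], [-0.999, -0.031, -0.009]]
wrist_force: [1.2, 0.3, 0.2]
grip_width: 0.0443
t: 20.95
eef_pos: [0.461, 0.0055, 0.1675]
tcp_rot: [[-0.035, 0.689, 0.724], [0.0, 0.724, -0.69], [-0.999, -0.024, -0.026]]
wrist_force: [0.1, 0.7, 0.0]
grip_width: 0.0438
shift [50.3  5.6  5.5] turn 0.4 t 20.95 q1,q6 [-0.24 -1.05] w 0.0438 yawY 46.4 z 0.1675
0 off mm [-1.2  0.4] wing dir deg 68.3 value 2.41 719 [ 4.8 18.9]
1 off mm [-1.1  0.2] wing dir deg 47.7 value 1.2 693 [ 5.  17.7]
2 none
3 off mm [16.  17.5] wing dir deg 46.3 value 1.22 139 [1.7 6.9]
t 20.95 tcp [0.461  0.0055 0.1675] q1,q6 -0.24 -1.05 yawY deg 46.4
```

```bash
python3 -m jog '[[[0.5,0,5.5,5.5,0],[0.5,20,5.5,5.5,0],[0.5,38,5.5,5.5,0],[0.5,49,5.5,5.5,0],[0.5,49,5.5,5.5,0]]]';python3 -m jog '[[[0.5,0,0,0,0]]]';python3 plan.py 2 0.117 46; python3 -m jog '[[[0,0,0,0,0],[0,0,0,0,0],[0,0,0,0,0],[0,0,0,0,0],[0,0,0,0,0]]]' 60;python3 -m jog '[[[0,0,0,0,8.5],[0,0,0,0,17],[0,0,0,0,25.5],[0,0,0,0,34],[0,0,0,0,42]]]'; python3 -m jog '[[[0,0,0,0,8.5],[0,0,0,0,17],[0,0,0,0,25],[0,0,0,0,29],[0,0,0,0,29]]]'; python3 -c "
from h import *
s=r.read_state();print(s['ft_torque'],s['wrist_force'])"; python3 plan.py 2 .117 -20
```

```text
t: 21.5
eef_pos: [0.466, 0.0059, 0.1167]
tcp_rot: [[-0.039, 0.691, 0.722], [0.001, 0.722, -0.692], [-0.999, -0.026, -0.028]]
wrist_force: [0.3, 0.1, 1.1]
grip_width: 0.0442
t: 21.6
eef_pos: [0.4665, 0.0059, 0.117]
tcp_rot: [[-0.038, 0.692, 0.721], [0.001, 0.722, -0.692], [-0.999, -0.026, -0.028]]
wrist_force: [0.3, 0.6, 0.8]
grip_width: 0.0445
shift [-0.1  0.3  0.6] turn 0.2 t 21.6 q1,q6 [-0.24 -1.04] w 0.0445 yawY 46.2 z 0.117
t: 22.1
eef_pos: [0.467, 0.0058, 0.1175]
tcp_rot: [[-0.037, 0.692, 0.721], [0.001, 0.722, -0.692], [-0.999, -0.025, -0.027]]
wrist_force: [0.9, 0.2, 2.9]
grip_width: 0.0221
t: 22.6
eef_pos: [0.4675, 0.0059, 0.1176]
tcp_rot: [[-0.035, 0.997, 0.067], [0.001, 0.067, -0.998], [-0.999, -0.035, -0.003]]
wrist_force: [2.9, 0.7, -2.1]
grip_width: 0.0226
t: 23.1
eef_pos: [0.4679, 0.0058, 0.1176]
tcp_rot: [[-0.035, 0.905, -0.424], [0.0, -0.424, -0.906], [-0.999, -0.031, 0.014]]
wrist_force: [2.8, -0.6, -2.0]
grip_width: 0.0221
[-0.03479243 -0.47928654  0.58276621] [ 2.84290138 -0.59099785 -1.96789516]
shift [ 0.7 -0.7  0.5] turn -5.1 t 23.1 q1,q6 [-0.24  0.21] w 0.0221 yawY -25.1 z 0.1176
```

```bash
python3 -m jog '[[[0.5,0,0,0,0],[0.5,0,0,0,0],[0.5,0,0,0,0],[0.5,-24,0,0,0],[0.5,-48,0,0,0]]]'; python3 -m jog '[[[0.5,-2,0,0,0],[0.5,-2,0,0,0]]]'; python3 plan.py 3 0.168 -44.5
```

```text
t: 23.6
eef_pos: [0.4686, 0.006, 0.1654]
tcp_rot: [[-0.037, 0.905, -0.424], [0.001, -0.424, -0.906], [-0.999, -0.034, 0.015]]
wrist_force: [0.1, 0.1, 0.3]
grip_width: 0.0438
t: 23.8
eef_pos: [0.4688, 0.006, 0.1675]
tcp_rot: [[-0.036, 0.905, -0.424], [0.001, -0.424, -0.906], [-0.999, -0.033, 0.015]]
wrist_force: [-0.3, -0.0, -0.6]
grip_width: 0.044
shift [  -1.6  -14.2 -111.4] turn 19.4 t 23.8 q1,q6 [-0.24  0.2 ] w 0.044 yawY -25.1 z 0.1675
```

```bash
python3 -m jog '[[[0.5,0,-4,-37,8.5],[0.5,0,-9,-74,17],[0.5,0,-14,-111,19],[0.5,0,-14,-111,19],[0.5,0,-14,-111,19]]]'; python3 plan.py 3 0.117 -44; python3 look.py top
```

```text
t: 24.3
eef_pos: [0.502, 0.1129, 0.1647]
tcp_rot: [[-0.039, 0.72, -0.693], [0.001, -0.694, -0.72], [-0.999, -0.029, 0.027]]
wrist_force: [-1.9, -0.3, -0.3]
grip_width: 0.0444
shift [47.6  2.2 -2.1] turn 0.1 t 24.3 q1,q6 [-0.01  0.76] w 0.0444 yawY -43.9 z 0.1647
0 off mm [-0.3  0.2] wing dir deg 68.4 value 2.41 643 [ 4.  20.3]
1 off mm [-1.1  0.4] wing dir deg 47.4 value 1.2 681 [ 5.  17.9]
2 off mm [-0.2 -1.3] wing dir deg 68.8 value 2.4 703 [ 5.  17.1]
3 none
t 24.3 tcp [0.502  0.1129 0.1647] q1,q6 -0.01 0.76 yawY deg -43.9
```

Nuts 0 and 2 are tight (2.41 and 2.40), nut_1 is at 1.20. Next nut_3.

```bash
python3 -m jog '[[[0.5,0,2,-2,0],[0.5,20,2,-2,0],[0.5,38,2,-2,0],[0.5,47,2,-2,0],[0.5,47,2,-2,0]]]';python3 -m jog '[[[0.5,0,0,0,0]]]';python3 plan.py 3 0.117 -44; python3 -m jog '[[[0,0,0,0,0],[0,0,0,0,0],[0,0,0,0,0],[0,0,0,0,0],[0,0,0,0,0]]]' 60;python3 -m jog '[[[0,0,0,0,8.5],[0,0,0,0,17],[0,0,0,0,25.5],[0,0,0,0,34],[0,0,0,0,42]]]'; python3 -m jog '[[[0,0,0,0,8.5],[0,0,0,0,17],[0,0,0,0,25],[0,0,0,0,29],[0,0,0,0,29]]]'; python3 -c "
from h import *
s=r.read_state();print(s['ft_torque'],s['wrist_force'])"; python3 plan.py 3 .117 -20
```

```text
t: 24.85
eef_pos: [0.5019, 0.1114, 0.1165]
tcp_rot: [[-0.042, 0.718, -0.695], [0.0, -0.695, -0.719], [-0.999, -0.031, 0.029]]
wrist_force: [-0.6, -0.3, 0.4]
grip_width: 0.0441
t: 24.95
eef_pos: [0.5024, 0.111, 0.117]
tcp_rot: [[-0.041, 0.718, -0.695], [0.0, -0.696, -0.718], [-0.999, -0.03, 0.028]]
wrist_force: [0.3, 0.2, -0.3]
grip_width: 0.0437
shift [-0.  -0.8 -1.9] turn -0.1 t 24.95 q1,q6 [-0.01  0.76] w 0.0437 yawY -44.1 z 0.117
t: 25.45
eef_pos: [0.5024, 0.1114, 0.1176]
tcp_rot: [[-0.041, 0.718, -0.695], [0.001, -0.696, -0.718], [-0.999, -0.03, 0.028]]
wrist_force: [-2.8, 3.8, 6.3]
grip_width: 0.0225
t: 25.95
eef_pos: [0.5019, 0.1123, 0.1177]
tcp_rot: [[-0.042, 0.063, -0.997], [0.003, -0.998, -0.063], [-0.999, -0.005, 0.042]]
wrist_force: [-3.1, 3.6, 2.9]
grip_width: 0.0223
t: 26.45
eef_pos: [0.5018, 0.1131, 0.1179]
tcp_rot: [[-0.042, -0.428, -0.903], [0.004, -0.904, 0.429], [-0.999, 0.015, 0.04]]
wrist_force: [-2.2, 4.5, 2.4]
grip_width: 0.0223
[1.2102502  0.30817188 0.47458025] [-2.21530135  4.49879233  2.37700294]
shift [ 0.8 -0.4 -1.4] turn 84.6 t 26.45 q1,q6 [-0.01  2.  ] w 0.0223 yawY -115.4 z 0.1179
```

```bash
python3 -m jog '[[[0.5,0,0,0,0],[0.5,0,0,0,0],[0.5,0,0,0,0],[0.5,-24,0,0,0],[0.5,-48,0,0,0]]]'; python3 -m jog '[[[0.5,-2,0,0,0],[0.5,-2,0,0,0]]]'; python3 plan.py 1 0.168 -42.5
```

```text
t: 26.95
eef_pos: [0.5032, 0.1125, 0.1655]
tcp_rot: [[-0.044, -0.428, -0.903], [0.003, -0.904, 0.428], [-0.999, 0.016, 0.041]]
wrist_force: [0.4, -0.1, 0.7]
grip_width: 0.0443
t: 27.15
eef_pos: [0.5036, 0.1123, 0.1676]
tcp_rot: [[-0.043, -0.428, -0.903], [0.003, -0.904, 0.428], [-0.999, 0.016, 0.04]]
wrist_force: [0.1, -0.8, -0.2]
grip_width: 0.0439
shift [  -3.9   98.7 -124.9] turn -72.8 t 27.15 q1,q6 [-0.01  2.  ] w 0.0439 yawY -115.3 z 0.1676
```

```bash
python3 -m jog '[[[0.5,-2,25,-31,-8.5],[0.5,-3,50,-62,-17],[0.5,-4,75,-94,-25.5],[0.5,-4,98.5,-125,-34],[0.5,-4,98.5,-125,-42.5]]]';python3 -m jog '[[[0.5,0,0,0,-8.5],[0.5,0,0,0,-17],[0.5,0,0,0,-25.5],[0.5,0,0,0,-30],[0.5,0,0,0,-30]]]'; python3 plan.py 1 0.117 -42.5; python3 look.py top pics/t5.png
```

```text
t: 27.65
eef_pos: [0.5754, -0.0346, 0.1663]
tcp_rot: [[-0.044, 0.296, -0.954], [0.002, -0.955, -0.297], [-0.999, -0.015, 0.041]]
wrist_force: [-2.1, 0.3, -0.7]
grip_width: 0.0442
t: 28.15
eef_pos: [0.5744, -0.0345, 0.1644]
tcp_rot: [[-0.047, 0.734, -0.678], [0.003, -0.678, -0.735], [-0.999, -0.036, 0.03]]
wrist_force: [0.6, -0.4, -0.3]
grip_width: 0.044
shift [47.3 -1.1 -4.4] turn -0.2 t 28.15 q1,q6 [-0.26  0.49] w 0.044 yawY -42.7 z 0.1644
0 off mm [ 6.  18.7] wing dir deg 62.0 value 2.52 286 [ 3.3 10.6]
1 off mm [-21.  -14.9] wing dir deg 105.5 value 0.19 107 [ 3.2 15.3]
2 off mm [4.6 2.7] wing dir deg 73.1 value 2.33 440 [ 3.7 17.4]
3 off mm [-6.7  6.5] wing dir deg 163.7 value 2.32 224 [ 2.1 16.2]
t 28.15 tcp [ 0.5744 -0.0345  0.1644] q1,q6 -0.26 0.49 yawY deg -42.7
```

```bash
python3 -c "
import cv2;i=cv2.imread('pics/t5.png');cv2.imwrite('pics/t5c.png',cv2.resize(i[130:280,140:340],(800,600),interpolation=cv2.INTER_CUBIC))"
```

```text
(no output)
```

View pics/t5c.png

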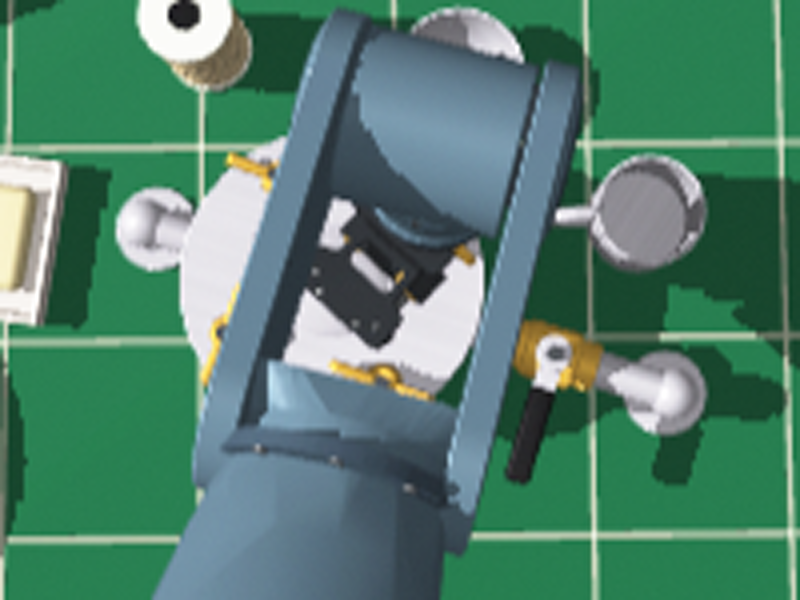

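Nut_3, seen at (222,335), now lies near radial-perpendicular at about 2.3–2.4 (partly hidden), and the valve is still closed. Last one is nut_1.

```bash
python3 -m jog '[[[0.5,0,-1,-4.5,0],[0.5,20,-1,-4.5,0],[0.5,38,-1,-4.5,0],[0.5,46.5,-1,-4.5,0],[0.5,46.5,-1,-4.5,0]]]';python3 -m jog '[[[0.5,0,0,0,0]]]';python3 plan.py 1 0.117 -42.5; python3 -m jog '[[[0,0,0,0,0],[0,0,0,0,0],[0,0,0,0,0],[0,0,0,0,0],[0,0,0,0,0]]]' 60;python3 -m jog '[[[0,0,0,0,8.5],[0,0,0,0,17],[0,0,0,0,25.5],[0,0,0,0,34],[0,0,0,0,42]]]'; python3 -m jog '[[[0,0,0,0,8.5],[0,0,0,0,17],[0,0,0,0,25],[0,0,0,0,31],[0,0,0,0,31]]]'; python3 -c "
from h import *
s=r.read_state();print(s['ft_torque'],s['wrist_force'])"; python3 plan.py 1 .117 -42.5
```

```text
t: 28.7
eef_pos: [0.5735, -0.0299, 0.1164]
tcp_rot: [[-0.05, 0.732, -0.68], [0.003, -0.681, -0.733], [-0.999, -0.039, 0.031]]
wrist_force: [-0.3, 0.4, 0.4]
grip_width: 0.0436
t: 28.8
eef_pos: [0.574, -0.03, 0.117]
tcp_rot: [[-0.049, 0.731, -0.68], [0.003, -0.681, -0.732], [-0.999, -0.038, 0.031]]
wrist_force: [0.4, 0.2, 0.7]
grip_width: 0.044
shift [-0.   0.5  0.1] turn -0.5 t 28.8 q1,q6 [-0.25  0.5 ] w 0.044 yawY -43.0 z 0.117
t: 29.3
eef_pos: [0.575, -0.0305, 0.1177]
tcp_rot: [[-0.047, 0.731, -0.68], [0.002, -0.681, -0.732], [-0.999, -0.036, 0.03]]
wrist_force: [3.1, -2.9, 0.8]
grip_width: 0.0221
t: 29.8
eef_pos: [0.575, -0.0305, 0.1177]
tcp_rot: [[-0.047, 0.082, -0.996], [0.002, -0.997, -0.082], [-0.999, -0.006, 0.046]]
wrist_force: [1.9, -1.6, 0.2]
grip_width: 0.0223
t: 30.3
eef_pos: [0.5746, -0.0303, 0.118]
tcp_rot: [[-0.048, -0.442, -0.896], [0.003, -0.897, 0.443], [-0.999, 0.019, 0.044]]
wrist_force: [-1.2, -0.3, 1.7]
grip_width: 0.0222
[0.27167384 0.22056777 0.44902479] [-1.24114285 -0.28763811  1.66425878]
shift [1.  0.2 0.2] turn -73.8 t 30.3 q1,q6 [-0.25  1.78] w 0.0222 yawY -116.3 z 0.118
```

```bash
python3 -m jog '[[[0.5,0,0,0,0],[0.5,0,0,0,0],[0.5,0,0,0,0],[0.5,-24,0,0,0],[0.5,-48,0,0,0]]]'; python3 -m jog '[[[0.5,-25,0,0,0],[0.5,-30,0,0,0],[0.5,-30,0,0,0]]]'; python3 plan.py 1 0.168 -42.5; python3 look.py top
```

```text
t: 30.8
eef_pos: [0.576, -0.0302, 0.1654]
tcp_rot: [[-0.05, -0.442, -0.896], [0.004, -0.897, 0.442], [-0.999, 0.019, 0.047]]
wrist_force: [0.7, 0.1, 1.6]
grip_width: 0.0442
t: 31.1
eef_pos: [0.5779, -0.0304, 0.1958]
tcp_rot: [[-0.049, -0.441, -0.896], [0.003, -0.897, 0.442], [-0.999, 0.019, 0.045]]
wrist_force: [-0.4, 0.1, -0.9]
grip_width: 0.0441
shift [28.   1.1  2. ] turn -73.7 t 31.1 q1,q6 [-0.25  1.78] w 0.0441 yawY -116.2 z 0.1958
0 off mm [ 5.5 15.9] wing dir deg 67.5 value 2.42 194 [ 2.2 23.9]
1 off mm [-21.    9.8] wing dir deg 162.9 value 2.33 177 [2.1 7.8]
2 off mm [ 0.8 -1.8] wing dir deg 68.8 value 2.4 659 [ 4.4 18.3]
3 none
t 31.1 tcp [ 0.5779 -0.0304  0.1958] q1,q6 -0.25 1.78 yawY deg -116.2
```

All nuts appear tight, but I check nuts 1 and 3 again from a clear view before the valve. I lift off and move to the right.

```bash
cat > planv.py <<'E'
import sys
from h import *
# planv.py rho(mm) lever_angle_world(deg) z -> shift & turn to grip the lever there
rho,a,z=float(sys.argv[1])/1e3,float(sys.argv[2]),float(sys.argv[3])
p=np.array([.486,-.1155])+rho*np.array([np.cos(np.radians(a)),np.sin(np.radians(a))])
s=r.read_state();R=np.array(s['tcp_rot']);now=np.degrees(np.arctan2(R[1,1],R[0,1]))
print('target',p.round(4),'shift',(R.T@(np.r_[p,z]-s['eef_pos'])*1000).round(1),'turn',round((now-(a+90)+90)%180-90,1),'q',s['qpos'].round(2),'w',round(s['grip_width'],4),'F',s['wrist_force'].round(1),'tau',s['ft_torque'].round(2),'eef',s['eef_pos'].round(4))
E
python3 - <<'E'
from h import *
C=cam('top');img=cv2.imread('pics/t5.png')
g=img.max(2);m=np.zeros_like(g);m[222:256,262:282]=(g[222:256,262:282]<45)
n,l,st,ce=cv2.connectedComponentsWithStats(m);print(st,ce)
k=1+st[1:,4].argmax();yy,xx=np.nonzero(l==k);P=backproj(np.c_[xx,yy],.096,*C)[:,:2]
c=P.mean(0);ev,V=np.linalg.eigh(np.cov(P.T));d=V[:,1]*np.sign(-V[0,1]);pr=(P-c)@d
print('centre',c,'dir deg',np.degrees(np.arctan2(d[1],d[0])),'tip',c+d*pr.max(),'start',c+d*pr.min(),np.sqrt(ev)*1000)
print('pivot',backproj([(140+555/4,130+351/4)],.1,*C))
E
python3 planv.py 82 163 .17
```

```text
[[     0      0    512    384 196486]
 [   267    227     12     24    120]
 [   270    235      1      1      1]
 [   269    238      1      1      1]] [[255.48940383 191.4713262 ]
 [272.61666667 237.7       ]
 [270.         235.        ]
 [269.         238.        ]]
centre [ 0.43093867 -0.09879556] dir deg 164.90050390259833 tip [ 0.39705218 -0.0896526 ] start [ 0.45990427 -0.1066108 ] [ 4.48819277 19.42940486]
pivot [[ 0.48672835 -0.11662951  0.1       ]]
target [ 0.4076 -0.0915] shift [ 32.9 129.4 123.7] turn -9.2 q [-0.25  0.26  1.6  -0.01  1.33  1.78] w 0.0438 F [-0.2  0.1  0.2] tau [ 0.01  0.2  -0.04] eef [ 0.5771 -0.0302  0.1946]
```

```bash
python3 -m jog '[[[0.5,5,32,31,-5],[0.5,10,65,62,-11],[0.5,15,97,93,-11],[0.5,20,129,124,-11],[0.5,20,129,124,-11]]]';python3 -m jog '[[[0.45,0,0,0,0],[0.45,0,0,0,0]]]'; python3 planv.py 82 164.9 .088; python3 look.py top;python3 look.py wrist pics/w6.png
```

```text
t: 31.65
eef_pos: [0.4024, -0.0905, 0.1797]
tcp_rot: [[-0.058, -0.264, -0.963], [0.007, -0.964, 0.265], [-0.998, 0.009, 0.057]]
wrist_force: [0.5, -0.3, 0.7]
grip_width: 0.044
t: 31.85
eef_pos: [0.4022, -0.0902, 0.1789]
tcp_rot: [[-0.059, -0.264, -0.963], [0.007, -0.964, 0.265], [-0.998, 0.008, 0.059]]
wrist_force: [-0.1, 0.8, 0.2]
grip_width: 0.0397
target [ 0.4068 -0.0941] shift [ 90.4   1.9 -10.8] turn -0.2 q [-0.49 -0.09  2.01 -0.02  1.27  1.35] w 0.0397 F [-0.1  0.8  0.2] tau [-0.02  0.17 -0.02] eef [ 0.4022 -0.0902  0.1789]
0 off mm [-1.2  0.4] wing dir deg 68.3 value 2.41 719 [ 4.8 18.9]
1 off mm [0.4 0.6] wing dir deg 159.2 value 2.39 727 [ 5.  18.4]
2 off mm [2.3 4.1] wing dir deg 70.5 value 2.37 595 [ 5.5 13.6]
3 off mm [-0.8 -1.3] wing dir deg 158.7 value 2.4 757 [ 5.1 17.9]
t 31.85 tcp [ 0.4022 -0.0902  0.1789] q1,q6 -0.49 1.35 yawY deg -105.3
0 none
1 off mm [-28.    9.4] wing dir deg 21.2 value 1.66 244 [4.5 4.6]
2 off mm [ 2.  -4.6] wing dir deg 71.5 value 2.35 926 [ 5.3 21. ]
3 none
t 31.9 tcp [ 0.4028 -0.0902  0.1792] q1,q6 -0.49 1.35 yawY deg -105.3
```

View pics/w6.png

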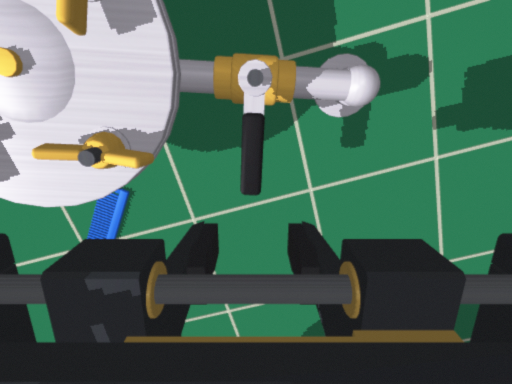

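All four nuts read 2.37–2.41. The lever, (253,115) to (251,190) in the picture, points straight at the gap between the fingers. I descend around it.

```bash
python3 -m jog '[[[0.45,25,2,-11,0],[0.45,50,2,-11,0],[0.45,70,2,-11,0],[0.45,70,2,-11,0]]]';python3 -m jog '[[[0.45,0,0,0,0]]]'; python3 planv.py 82 164.9 .087
```

```text
t: 32.35
eef_pos: [0.4078, -0.0933, 0.1065]
tcp_rot: [[-0.063, -0.263, -0.963], [0.01, -0.965, 0.263], [-0.998, 0.007, 0.063]]
wrist_force: [-0.7, -0.3, 0.2]
grip_width: 0.0399
t: 32.45
eef_pos: [0.4086, -0.0932, 0.1068]
tcp_rot: [[-0.063, -0.262, -0.963], [0.01, -0.965, 0.262], [-0.998, 0.007, 0.063]]
wrist_force: [0.4, 0.2, 0.4]
grip_width: 0.0399
target [ 0.4068 -0.0941] shift [19.8  1.2  0.2] turn -0.1 q [-0.49  0.05  2.05 -0.02  1.1   1.35] w 0.0399 F [0.4 0.2 0.4] tau [0.07 0.13 0.03] eef [ 0.4086 -0.0932  0.1068]
```

```bash
python3 -m jog '[[[0.45,10,1,0,0],[0.45,19.5,1,0,0],[0.45,19.5,1,0,0]]]'; python3 planv.py 82 164.9 .087; python3 -m jog '[[[0,0,0,0,0],[0,0,0,0,0],[0,0,0,0,0],[0,0,0,0,0],[0,0,0,0,0]]]' 12; for a in 173.4 181.9 190.4 198.9 207.4; do python3 planv.py 82 $a .087|cut -c1-70; done
```

```text
t: 32.75
eef_pos: [0.4064, -0.0937, 0.0864]
tcp_rot: [[-0.064, -0.262, -0.963], [0.01, -0.965, 0.262], [-0.998, 0.007, 0.065]]
wrist_force: [-0.2, -0.0, -0.0]
grip_width: 0.0399
target [ 0.4068 -0.0941] shift [-0.7  0.4 -0.5] turn -0.1 q [-0.5   0.08  2.06 -0.02  1.05  1.35] w 0.0399 F [-0.2 -0.  -0. ] tau [-0.    0.17 -0.01] eef [ 0.4064 -0.0937  0.0864]
t: 33.25
eef_pos: [0.4063, -0.0933, 0.0864]
tcp_rot: [[-0.065, -0.262, -0.963], [0.011, -0.965, 0.262], [-0.998, 0.006, 0.065]]
wrist_force: [-0.7, 3.6, 2.4]
grip_width: 0.0177
target [ 0.4045 -0.1061] shift [-0.6 12.8 -1.7] turn -8.6 q [-0.5   0.
target [ 0.404  -0.1182] shift [-0.7 24.6 -4.4] turn -17.1 q [-0.5   0
target [ 0.4053 -0.1303] shift [-0.9 35.9 -8.8] turn -25.6 q [-0.5   0
target [ 0.4084 -0.1421] shift [ -1.2  46.5 -14.8] turn -34.1 q [-0.5 
target [ 0.4132 -0.1532] shift [ -1.7  56.  -22.3] turn -42.6 q [-0.5
```

The lever is held at 17.7 mm. Swing it through the arc.

```bash
python3 -m jog '[[[0,-0.5,12.8,-1.7,-8.5],[0,-0.7,24.6,-4.4,-17],[0,-0.9,36,-8.8,-25.5],[0,-1.2,46.5,-14.8,-34],[0,-1.7,56,-22,-42.5]]]'; for a in 207.4 215.9 224.4 232.9 241.4 249.9; do python3 planv.py 82 $a .087|cut -c1-220; done
```

```text
t: 33.75
eef_pos: [0.4122, -0.1533, 0.0867]
tcp_rot: [[-0.066, 0.463, -0.884], [0.011, -0.886, -0.464], [-0.998, -0.041, 0.053]]
wrist_force: [1.3, 3.6, -3.0]
grip_width: 0.0179
target [ 0.4132 -0.1532] shift [-0.4  0.3 -0.9] turn 0.2 q [-0.61  0.13  2.01 -0.03  1.06  0.5 ] w 0.0179 F [ 1.3  3.6 -3. ] tau [ 0.21 -0.15 -0.14] eef [ 0.4122 -0.1533  0.0867]
target [ 0.4196 -0.1636] shift [-0.9 12.4 -1.7] turn -8.3 q [-0.61  0.13  2.01 -0.03  1.06  0.5 ] w 0.0179 F [ 1.3  3.6 -3. ] tau [ 0.21 -0.15 -0.14] eef [ 0.4122 -0.1533  0.0867]
target [ 0.4274 -0.1729] shift [-1.6 24.3 -4.3] turn -16.8 q [-0.61  0.13  2.01 -0.03  1.06  0.5 ] w 0.0179 F [ 1.3  3.6 -3. ] tau [ 0.21 -0.15 -0.14] eef [ 0.4122 -0.1533  0.0867]
target [ 0.4365 -0.1809] shift [-2.3 35.6 -8.7] turn -25.3 q [-0.61  0.13  2.01 -0.03  1.06  0.5 ] w 0.0179 F [ 1.3  3.6 -3. ] tau [ 0.21 -0.15 -0.14] eef [ 0.4122 -0.1533  0.0867]
target [ 0.4467 -0.1875] shift [ -3.   46.2 -14.6] turn -33.8 q [-0.61  0.13  2.01 -0.03  1.06  0.5 ] w 0.0179 F [ 1.3  3.6 -3. ] tau [ 0.21 -0.15 -0.14] eef [ 0.4122 -0.1533  0.0867]
target [ 0.4578 -0.1925] shift [ -3.8  55.8 -22.1] turn -42.3 q [-0.61  0.13  2.01 -0.03  1.06  0.5 ] w 0.0179 F [ 1.3  3.6 -3. ] tau [ 0.21 -0.15 -0.14] eef [ 0.4122 -0.1533  0.0867]
```

```bash
python3 -m jog '[[[0,-0.5,12.4,-1.7,-8.3],[0,-0.7,24.3,-4.3,-16.8],[0,-0.9,35.6,-8.7,-25.3],[0,-1.2,46.2,-14.6,-33.8],[0,-1.7,55.8,-22,-42]]]'; python3 -m jog '[[[0,0,2,0,-1],[0,0,2,0,-1]]]'; python3 planv.py 82 251.4 .087;python3 -m jog '[[[0.45,0,0,0,0],[0.45,0,0,0,0],[0.45,0,0,0,0],[0.45,0,0,0,0]]]'; python3 planv.py 82 251.4 .087
```

```text
t: 34.25
eef_pos: [0.4582, -0.1941, 0.086]
tcp_rot: [[-0.066, 0.937, -0.342], [0.009, -0.342, -0.94], [-0.998, -0.065, 0.014]]
wrist_force: [-2.8, 3.3, 9.9]
grip_width: 0.0177
t: 34.45
eef_pos: [0.4606, -0.1949, 0.0862]
tcp_rot: [[-0.065, 0.943, -0.326], [0.009, -0.326, -0.945], [-0.998, -0.065, 0.013]]
wrist_force: [0.9, 2.2, 3.3]
grip_width: 0.0184
target [ 0.4598 -0.1932] shift [-0.8 -1.3 -1.3] turn -0.5 q [-0.62  0.26  1.86 -0.03  1.08 -0.27] w 0.0184 F [0.9 2.2 3.3] tau [0.33 0.   0.09] eef [ 0.4606 -0.1949  0.0862]
t: 34.85
eef_pos: [0.4604, -0.195, 0.0861]
tcp_rot: [[-0.065, 0.943, -0.326], [0.009, -0.326, -0.945], [-0.998, -0.065, 0.013]]
wrist_force: [-0.2, 0.3, -0.0]
grip_width: 0.0397
target [ 0.4598 -0.1932] shift [-0.8 -1.2 -1.5] turn -0.5 q [-0.62  0.26  1.86 -0.03  1.08 -0.27] w 0.0397 F [-0.2  0.3 -0. ] tau [-0.05  0.06 -0.02] eef [ 0.4604 -0.195   0.0861]
```

Released. Now lift, back off and check.

```bash
python3 -m jog '[[[0.45,-20,0,0,0],[0.45,-60,0,0,0],[0.45,-100,0,0,0],[0.45,-130,0,0,0],[0.45,-130,0,0,0]]]'; python3 -m jog '[[[0.45,0,-20,40,0],[0.45,0,-40,80,0],[0.45,0,-60,120,0],[0.45,0,-60,120,0],[0.45,0,-60,120,0]]]';python3 -m jog '[[[0.45,0,0,0,0],[0.45,0,0,0,0],[0.45,0,0,0,0]]]'; python3 look.py top pics/t7.png
python3 - <<'E'
from h import *
C=cam('top');a=cv2.imread('pics/t7.png');b=cv2.imread('pics/top0.png')
cv2.imwrite('pics/t7c.png',cv2.resize(a[110:290,110:400],(800,497),interpolation=cv2.INTER_CUBIC))
E
```

```text
t: 35.35
eef_pos: [0.4714, -0.1978, 0.2208]
tcp_rot: [[-0.058, 0.944, -0.326], [0.004, -0.327, -0.945], [-0.998, -0.056, 0.016]]
wrist_force: [-0.1, -1.0, -0.3]
grip_width: 0.0397
t: 35.85
eef_pos: [0.3748, -0.2918, 0.2251]
tcp_rot: [[-0.058, 0.942, -0.329], [0.005, -0.329, -0.944], [-0.998, -0.057, 0.015]]
wrist_force: [-0.5, 0.4, 0.2]
grip_width: 0.0393
t: 36.15
eef_pos: [0.3755, -0.2909, 0.2248]
tcp_rot: [[-0.059, 0.943, -0.327], [0.005, -0.328, -0.945], [-0.998, -0.057, 0.014]]
wrist_force: [-0.8, -0.4, -0.1]
grip_width: 0.0397
0 off mm [-1.2  0.2] wing dir deg 68.5 value 2.41 737 [ 4.8 18.8]
1 off mm [0.4 0.6] wing dir deg 159.2 value 2.39 727 [ 5.  18.4]
2 off mm [-0.2 -1.8] wing dir deg 68.5 value 2.41 748 [ 5.1 17.6]
3 off mm [-0.8 -1.3] wing dir deg 158.7 value 2.4 757 [ 5.1 17.9]
t 36.15 tcp [ 0.3755 -0.2909  0.2248] q1,q6 -0.88 -0.54 yawY deg -19.2
```

View pics/t7c.png

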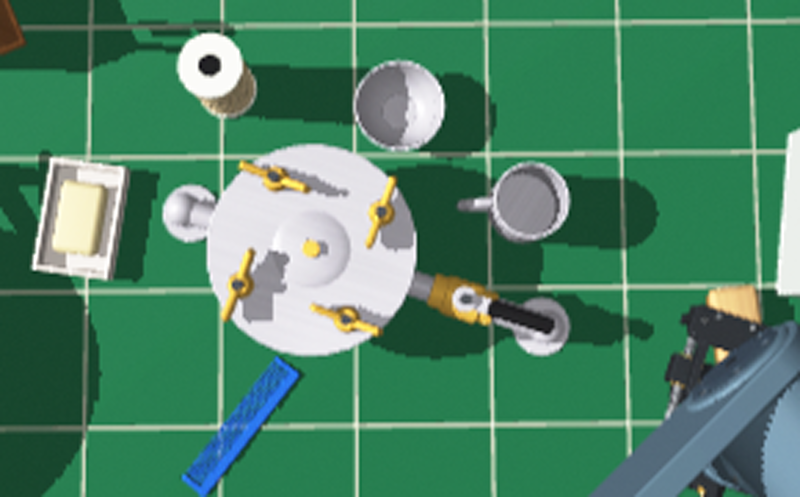

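The lever, (495,305) to (552,325), lies along the pipe, and the bystanders stand where they were. The gripper hangs free at z 0.22, so I hand in.

```bash
python3 -c "
from station import r
r.sign_off()"
```

```text
the job is handed in; nothing more can be done
```

All four wing nuts are tight on their stops and the inlet valve is open along the pipe. I handed the job in at about 36 s of the 70 s allowed.

- **Order:** I turned the nuts half way in the order 0, 2, 3, 1, to about 1.2 rad each. Then I turned them fully tight in the same order. I opened the valve only after the camera showed all four tight.
- **Nuts at the end:** the last top picture gives 2.41, 2.39, 2.41 and 2.40 rad for nuts 0 to 3. The wrist torque was 0.45–0.63 N m at the end of each last turn, which fits a nut held against its stop.
- **Valve:** by eye in the last picture, the lever lies within about 1° of the pipe. I did not measure its joint value. The grip followed the lever to its stop angle before I let go.
- **Bystanders:** the soap dish, comb, cartridge, bowl and mug look unmoved. The scrub brush was partly hidden by the arm in that picture, but the arm stayed well above it.
- **Robot:** it touches nothing. It hangs free at z 0.22 m with the wrist force near zero.

Some readings were off along the way. Views partly blocked by the arm gave rough nut values, for example 0.96 and 1.32 for nut 3 at half way, so I went by the clear views. The tool's tilt also drifted to about 3.7° over the many moves, with no visible effect on the work.

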